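# Fit the upper tray of a shop's tiered stand and lock it with the cam

### The arm

A 7-joint arm with a two-finger parallel gripper is mounted at the origin on the work surface. World frame = base frame: x ahead of the robot, y to its left, z up, the work surface at z = 0. Lengths are in m, angles in rad, forces in N, time in s.
With the tool pointing down it reaches from about 0.4 to 0.875 m from the base axis. Payload 6.5 kg.
Tool frame: the origin (TCP) lies midway between the tips of the shut fingers; the grasp point (between the pads) lies 19 mm behind it; y points along the fingers, x is the direction in which the jaws open and shut, and the axes are right-handed (so a half turn about y gives the same grasp; the last joint's range is limited). The gripper opens to 88 mm and grips with 3 to 60 N. Pads are 18 mm wide; open, the fingers measure 123 mm over their backs; the gripper's body (75 mm by 187 mm) begins 45 mm behind the grasp point.
Start: joints at [1.171, 0.536, -0.004, 1.538, 0.003, 1.067, -0.071], TCP at [0.213, -0.614, 0.239] pointing down, gripper open.
Joint ranges: [-2.7, 2.7], [-0.37, 2.16], [-1.27, 1.26], [0.24, 2.4], [-1.31, 4.45], [0.19, 1.91], [-2.76, 2.76]. Speed limits (rad/s): [2.39, 2.39, 3.14, 3.14, 3.14, 3.14, 3.14].

### API

Orientations are given as a rotation vector (axis times angle).
In Python, from workcell import * gives the robot as it stands. Calls block until the motion is done:
- move_pose(position, orientation): joint-space move of the TCP to a pose.
- move_linear(position, rotation=None, velocity=0.15, guard=None): straight line of the TCP; rotation=None keeps the orientation; velocity is the mean speed in m/s. With guard (N) it stops when the force on the tool has changed by that much, and returns True; else False.
- set_joints(angles): joint-space move.
- let_go() and grasp(strength=None): open the fingers fully, or close them until they stop; strength is the grip in N (None keeps the last).
- pause(seconds).
- inverse_kinematics(position, orientation): joint angles nearest the present ones, or None.
- observe(): the state.
- grab_frame(name): name is "scene" or "side" or "wrist"; returns the picture (480x640x3 uint8, red, green, blue); there is no depth.
- camera_info(name): a dict with "fovy" (degrees; the focal length in pixels is half the picture's height over the tangent of half this angle, whatever the lens; pixels are square), "cx", "cy" (the principal point, pixels), "k1" (the pictures are not rectified: a ray, as slopes to the right and down, at radius r is drawn at 1 + k1 r^2 times it, then the intrinsics apply), "R" (3x3) and "t" (3): a world point X has camera coordinates R X + t; the wrist camera has in their place "mount" (4x4, takes a point from camera to tool coordinates, whose origin is the TCP and whose axes are the tool frame's). Camera axes: x right, y down, z forward; pixel columns grow to the right and rows downward; lengths in m; the calibration is good to about 2 mm. A picture is of the moment at which its call begins: read the wrist's pose just before it. camera_info takes no time and is no camera call.
A pose or a line that the arm cannot do raises Unreachable and nothing moves.
- close_job(): hands the job in, once; it reports no verdict.
The state is a dict: "time_s": time; "joints": joint angles; "qd": joint speeds; "joint_efforts": joint torques, N m; "tool_pos": TCP position; "eef_rot": TCP orientation; "wrist_force": force on the tool from outside, world axes, zero at the start; "wrist_torque": the same for the moment, N m; "opening": finger opening in m.
Only numpy, scipy, OpenCV 4.12 (cv2) and the standard library are available. Lean on these libraries where they do the work, as an engineer would, in place of code of your own. Each camera call takes 0.05 s, during which the arm holds its last target.

### The job

Put the black tray onto the tiered display stand as its upper tier: all four corner holes over their own posts together, gently, until it rests level and fully home on the post shoulders. Then turn the red-pinned brass cam a full quarter turn so that its tongue draws the tray tight, let go, and leave the jug, candle jar and gift box undisturbed.

Things in the scene. Friction and masses are not known exactly. Their poses are not given: they have to be found in the camera images.
- stand: Tiered stand, fixed to the table, z up. Origin: centre of the underside of its wooden lower board, 190 (x) x 230 (y) x 15 mm. On it a black post frame is clamped through slots: always square to the board, but up to 15 mm off its centre in the board's x and in its y, different each time. No pose given here shows that shift: find the posts by touch or sight. Over 50 N shifts the frame.
- frame_middle (a point): Centre of the board's top, 15 mm over the table: where the frame's centre would be if unshifted; axes as the stand. From the frame's true centre: four upright posts at x +-50, y +-70 mm, 22 mm in diameter up to flat shoulders 85 mm over the table, then brass spigots 12 mm in diameter, straight for 14 mm, tapering to an 8 mm tip at 112 mm. Frame plate: below 21 mm.
- cam_middle (a point): Where the cam's vertical axis meets the shoulder height if the frame is unshifted: x -95, y 0 from the frame's centre, 85 mm over the table, axes as the stand; the cam shifts with the frame. 20 mm column, brass hub, arm (114 to 122 mm over the table) carrying an upright red pin, 16 mm in diameter, from 122 to 162 mm, 50 mm from the axis; a brass tongue 43 mm long, underside at 97 mm.
- cam (a joint): Cam angle, rad: starts open at 0 to 0.25, stop at 1.571 = locked. Turns clockwise from above, stays where left. At 0 the pin lies to the stand's -x of the axis and the tongue to +y; at 1.571 the pin lies to +y and the sprung tongue over the seated tray's striker, pressing with about 9 N. Needs 2 N at the pin, about 8 N over the last half. Keep it open until the tray is home.
- tray: Loose black tray, about 0.45 kg, the same after a half turn about z; starts flat on the table within 0.6 rad of the stand's yaw. Origin: centre of its underside, z up. Plate 140 (x) x 190 (y) x 8 mm with 15 mm holes at x +-50, y +-70; lips on the short ends, brass strikers (ramp and flat, 15 mm high) on both long edges. Home: underside on the shoulders, 85 mm over the table.
- tray_grip (a point): Middle of the tray's pale wooden carrying handle, 64 mm above the tray's underside, axes as the tray. Grip bar 12 mm thick (x), 100 mm long (y), 53 to 75 mm above the underside, on an upright at each end, open below.
- jug: White ceramic jug, 80 mm wide, 110 mm tall, standing loose; origin at the centre of its underside.
- candle: Amber glass candle jar with brass lid, 70 mm wide, 85 mm tall, standing loose; origin at the centre of its underside.
- giftbox: Blue-grey lidded gift box, 70 x 100 x 60 mm, standing loose between the robot and the work; origin at the centre of its underside.

How it is judged:
On the way, in this order (a step that is already met when the one before it is completed fails the run):
1. the tray is home on all four post shoulders while the cam is still open (z of tray in the frame of stand between 0.082 and 0.087 m and horizontal distance between tray and stand below 0.026 m and angle between the x axis of tray and the x axis of stand, either way round below 0.06 rad and angle between tray's own z axis and vertical below 0.03 rad and value of joint cam below 0.6 rad), for 0.2 s.
2. the cam is turned its quarter turn (value of joint cam above 1.4 rad), for 0.2 s.
At the end, for the whole second after the job is handed in: The tray rests released and still on all four shoulders (underside 82 to 87 mm above the stand's underside, centre within 26 mm of the stand's, square to it within 0.06 rad, level within 0.03 rad) and the cam stands beyond 1.4 rad (z of tray in the frame of stand between 0.082 and 0.087 m and horizontal distance between tray and stand below 0.026 m and angle between the x axis of tray and the x axis of stand, either way round below 0.06 rad and angle between tray's own z axis and vertical below 0.03 rad and linear speed of tray below 0.02 m/s and value of joint cam above 1.4 rad); the robot touches nothing.
It fails at once if the tray is slammed or forced onto the stand (over 60 N between them) (contact force between tray and stand above 60 N).
It fails at once if the jug is moved over 30 mm or tipped (distance of jug from where it was at the start of the episode above 0.03 m or angle between jug's own z axis and vertical above 0.4 rad).
It fails at once if the candle jar is moved over 30 mm or tipped (distance of candle from where it was at the start of the episode above 0.03 m or angle between candle's own z axis and vertical above 0.4 rad).
It fails at once if the gift box is moved over 30 mm (distance of giftbox from where it was at the start of the episode above 0.03 m).
It also fails if it takes over 72 s, if anything falls off the work surface, if the arm or the gripper's body presses on something with over 40 N, if the wrist force passes 120 N, or if a joint passes its speed limit or range.

## Working session

There is one attempt and no reset: what is moved stays moved. The work goes in short steps, each a Python script; the robot and the scene stay as the last script left them, time stands still between calls to the robot, and variables do not carry over. Pictures are saved under pics/ and viewed, and the job is handed in when it is done.

```bash
ls; mkdir -p pics; python3 - <<'E'
from workcell import *
import cv2,numpy as np
s=observe();print(s['time_s'],s['tool_pos'],s['eef_rot'],s['opening'],s['wrist_force'])
for n in ["scene","side","wrist"]:
    cv2.imwrite(f"pics/a_{n}.png",grab_frame(n)[:,:,::-1]);print(n,camera_info(n))
E
```

```text
pics
0.0 [ 0.21275155 -0.61355253  0.2378631 ] [-1.34793695  0.96089679 -0.95850562] 0.08819396575942996 [0.05415419 0.00497308 0.04164587]
scene {'fovy': 46.98710353948117, 'cx': 312.7621947265994, 'cy': 235.71607525294098, 'k1': 0.018897515067366748, 'R': array([[-0.60619877,  0.79509314, -0.01870706],
       [ 0.60606499,  0.44659255, -0.65820994],
       [-0.51498377, -0.41034375, -0.75260197]]), 't': array([ 0.31871953, -0.27652934,  1.57694982])}
side {'fovy': 45.4154083089917, 'cx': 320.2689699431951, 'cy': 232.61473995455924, 'k1': 0.03281918419266043, 'R': array([[-0.81588417, -0.57804483,  0.01404263],
       [-0.44701294,  0.61516182, -0.64942695],
       [ 0.3667594 , -0.5361344 , -0.76029431]]), 't': array([0.4296634 , 0.26553321, 1.19980299])}
wrist {'fovy': 65.57899638593457, 'cx': 314.843489455297, 'cy': 244.3447255947898, 'k1': -0.06447709967273353, 'mount': array([[ 9.99999204e-01,  6.03181887e-04,  1.10825049e-03,
         4.99960812e-04],
       [-8.71611582e-04, -3.04857158e-01,  9.52397687e-01,
        -1.47938402e-01],
       [ 9.12327129e-04, -9.52397894e-01, -3.04856390e-01,
         7.82749207e-02],
       [ 0.00000000e+00,  0.00000000e+00,  0.00000000e+00,
         1.00000000e+00]])}
```

View pics/a_scene.png

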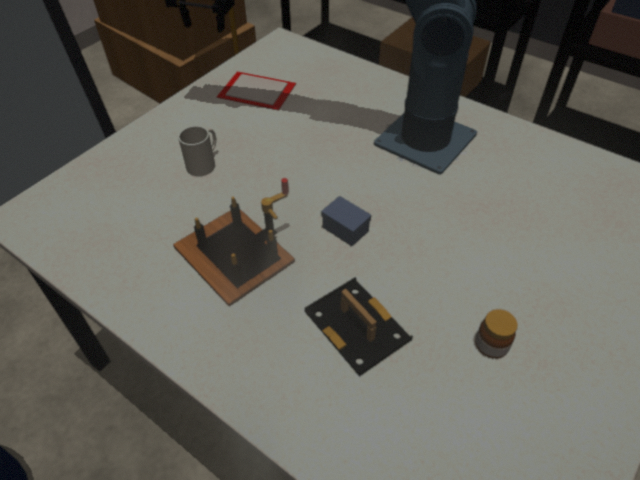

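View pics/a_side.png

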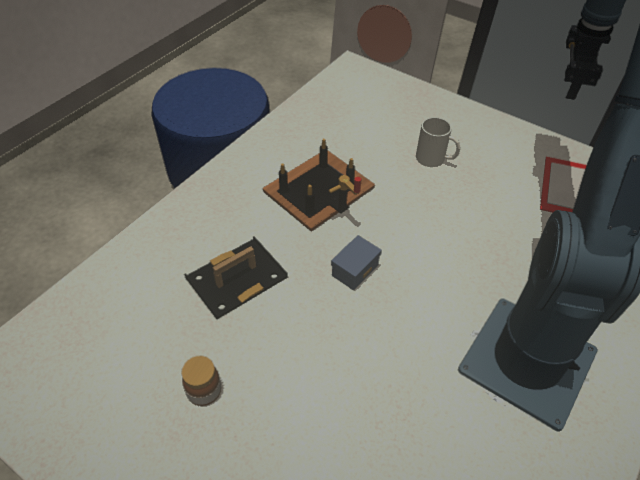

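View pics/a_wrist.png

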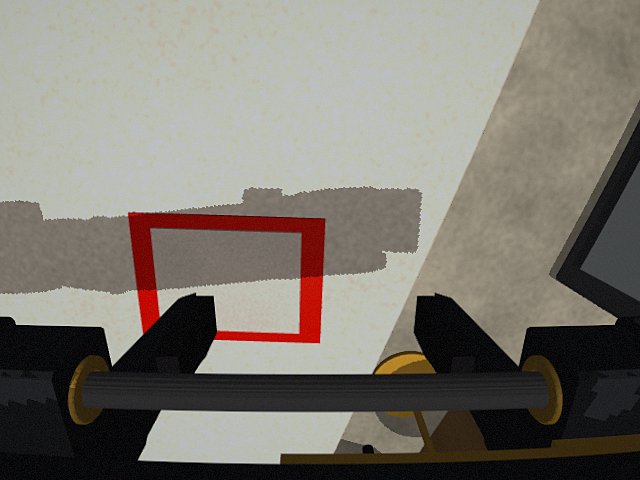

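The scene and side views show the stand, tray, box, jug and candle. I'll enlarge the areas that matter.

```bash
python3 - <<'E'
import cv2
def crop(n,x0,y0,w,h,k,o):
    im=cv2.imread(n)[y0:y0+h,x0:x0+w];im=cv2.resize(im,None,fx=k,fy=k,interpolation=cv2.INTER_CUBIC)
    im=cv2.convertScaleAbs(im,alpha=1.6,beta=10)
    for i in range(0,w,20): cv2.putText(im,str(x0+i),(i*k,10),0,.35,(255,0,255),1);cv2.line(im,(i*k,12),(i*k,18),(255,0,255),1)
    for i in range(0,h,20): cv2.putText(im,str(y0+i),(0,i*k+4),0,.35,(255,0,255),1);cv2.line(im,(24,i*k),(30,i*k),(255,0,255),1)
    cv2.imwrite(o,im)
crop("pics/a_scene.png",165,165,140,145,5-1,"pics/b1.png")
crop("pics/a_scene.png",295,270,130,110,5,"pics/b2.png")
crop("pics/a_side.png",255,130,130,105,5,"pics/b3.png")
crop("pics/a_side.png",175,230,125,95,6,"pics/b4.png")
E
```

```text
(no output)
```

View pics/b1.png

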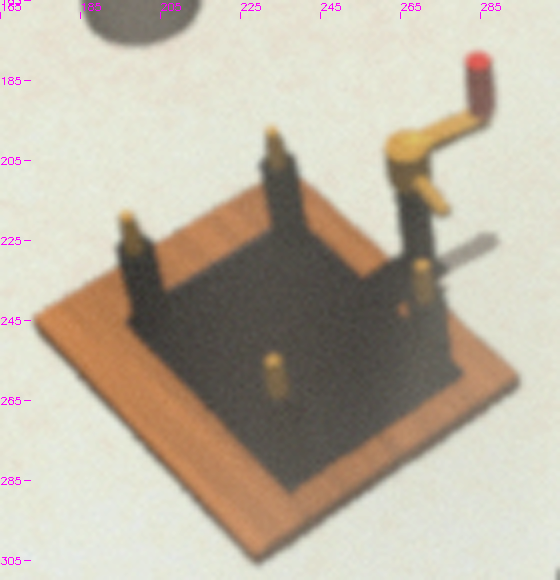

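View pics/b2.png

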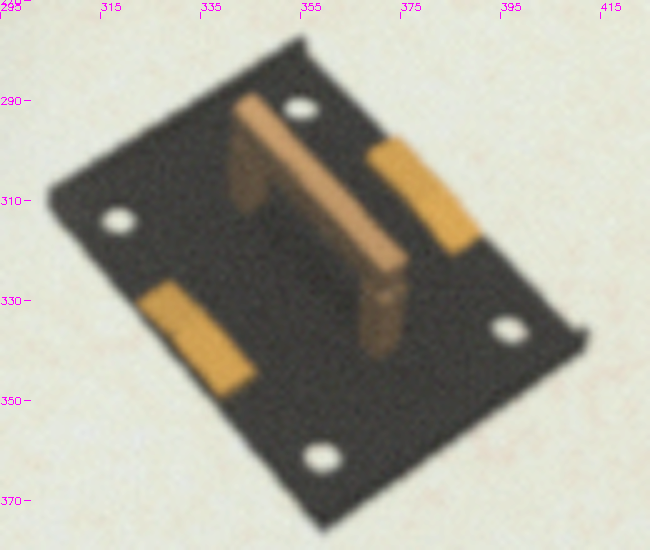

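View pics/b3.png

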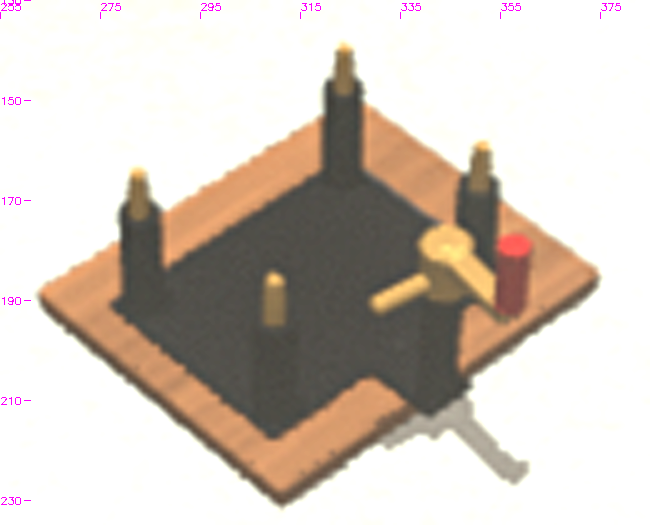

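View pics/b4.png

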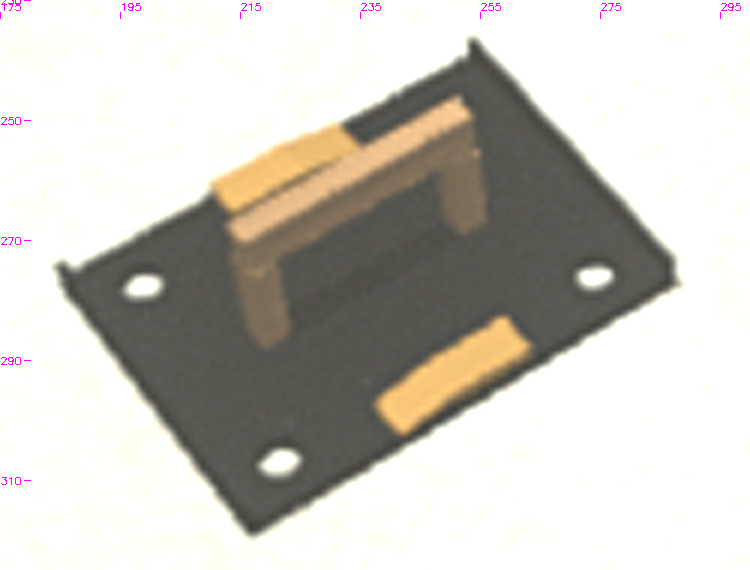

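Post tips at scene (196,219), (233,198), (270,231), (233,255) and side (324,139), (282,164), (310,185), (351,159). The tray holes and pin are also clear, so I'll fit the poses.

```bash
cat > h.py <<'E'
from workcell import *
import numpy as np, cv2
from scipy.optimize import least_squares
from scipy.spatial.transform import Rotation as Rn
def K(ci):
    f=240/np.tan(np.radians(ci['fovy'])/2); return np.array([[f,0,ci['cx']],[0,f,ci['cy']],[0,0,1]]),np.array([ci['k1'],0,0,0,0.])
def extr(name,st=None):
    ci=camera_info(name)
    if name!='wrist': return ci['R'],ci['t'],ci
    T=np.eye(4);T[:3,:3]=Rn.from_rotvec(st['eef_rot']).as_matrix();T[:3,3]=st['tool_pos']
    W=np.linalg.inv(T@ci['mount']); return W[:3,:3],W[:3,3],ci
def proj(X,name,st=None):
    R,t,ci=extr(name,st);k,d=K(ci)
    return cv2.projectPoints(np.asarray(X,float).reshape(-1,1,3),cv2.Rodrigues(R)[0],t,k,d)[0].reshape(-1,2)
def ray(uv,name,z,st=None):
    R,t,ci=extr(name,st);k,d=K(ci)
    n=cv2.undistortPoints(np.asarray(uv,float).reshape(-1,1,2),k,d).reshape(-1,2)
    D=np.c_[n,np.ones(len(n))]@R; C=-R.T@t
    return C+D*((z-C[2])/D[:,2])[:,None]
def tool(yaw):  # tool y down; jaws (tool x) at heading yaw
    x=np.array([np.cos(yaw),np.sin(yaw),0]);y=np.array([0,0,-1.]);return Rn.from_matrix(np.c_[x,y,np.cross(x,y)]).as_rotvec()
E
python3 - <<'E'
from h import *
sc=[(196.4,218.9),(232.7,197.7),(270.4,230.9),(233.1,254.6)];sd=[(282.5,164.5),(323.9,139.5),(351.3,159.3),(309.9,185.5)]
print("tips sc",ray(sc,'scene',.112).round(4).tolist());
print("tips sd",ray(sd,'side',.112).round(4).tolist())
print("pin",ray([(284.4,180.1)],'scene',.162),ray([(357.7,178.9)],'side',.162))
print("hub",ray([(266.5,201)],'scene',.122),ray([(344.3,178)],'side',.122))
print("bd sc",ray([(174,245.),(229,304.5),(294.3,260)],'scene',.0).round(4).tolist())
print("holes sc",ray([(354.9,291.5),(318.7,313.9),(359.5,361.5),(396.9,335.9)],'scene',.004).round(4).tolist())
print("holes sd",ray([(198.7,277.6),(274.1,276.1),(221.6,306.9)],'side',.004).round(4).tolist())
print("bar",ray([(345,290),(374.5,322)],'scene',.075).round(4).tolist(),ray([(214.5,267.5),(251.5,247.5)],'side',.075).round(4).tolist())
print("box",ray([(346.5,208)],'scene',.06),ray([(357,247)],'side',.06))
print("candle",ray([(499,322)],'scene',.085),"jug",ray([(197,135)],'scene',.11))
E
```

```text
tips sc [[0.6724, -0.2123, 0.112], [0.5749, -0.1924, 0.112], [0.6017, -0.0558, 0.112], [0.6995, -0.076, 0.112]]
tips sd [[0.6982, -0.0786, 0.112], [0.67, -0.2158, 0.112], [0.5718, -0.1946, 0.112], [0.6008, -0.0593, 0.112]]
pin [[ 0.49810439 -0.09727099  0.162     ]] [[ 0.49551306 -0.10023706  0.162     ]]
hub [[ 0.54383189 -0.11530769  0.122     ]] [[ 0.54342725 -0.12007984  0.122     ]]
bd sc [[0.7033, -0.2851, 0.0], [0.7504, -0.0604, 0.0], [0.5671, -0.0229, 0.0]]
holes sc [[0.5594, 0.1435, 0.004], [0.6544, 0.1142, 0.004], [0.6959, 0.2482, 0.004], [0.6004, 0.2774, 0.004]]
holes sd [[0.695, 0.2456, 0.004], [0.5575, 0.141, 0.004], [0.5992, 0.2748, 0.004]]
bar [[0.6117, 0.1512, 0.075], [0.6403, 0.2424, 0.075]] [[0.642, 0.2376, 0.075], [0.6129, 0.1472, 0.075]]
box [[0.40454526 0.01036087 0.06      ]] [[ 0.42750793 -0.00411823  0.06      ]]
candle [[0.50185448 0.43847302 0.085     ]] jug [[ 0.45884327 -0.42564079  0.11      ]]
```

```bash
python3 - <<'E'
from h import *
s=observe();M=Rn.from_rotvec(s['eef_rot']).as_matrix();print(M.round(2).tolist(),np.array(s['joints']).round(2))
for nm,c,y in [("tray",(.627,.1945),-.298),("frame",(.6362,-.1356),-.2025)]:
    for k in (-np.pi,0,np.pi):
        q=inverse_kinematics([*c,.22],tool(y+k));print(nm,k,None if q is None else np.array(q).round(2))
E
```

```text
[[0.33, -0.0, 0.94], [-0.94, 0.0, 0.33], [-0.0, -1.0, -0.0]] [ 1.17  0.54 -0.    1.54  0.    1.07 -0.07]
tray -3.141592653589793 [ 0.28  0.82 -1.08  1.49  0.74  1.27  1.95]
tray 0 [ 0.15  0.71 -0.81  1.5   0.54  1.17 -1.06]
tray 3.141592653589793 [ 0.28  0.82 -1.08  1.49  0.74  1.27  1.95]
frame -3.141592653589793 [-0.51  0.82  1.09  1.6  -0.76  1.21 -2.61]
frame 0 [ 0.45  0.6  -0.45  1.53  0.29  1.08 -0.28]
frame 3.141592653589793 [-0.51  0.82  1.09  1.6  -0.76  1.21 -2.61]
```

```bash
python3 - <<'E'
from h import *
def snap(n):
    s=observe();im=grab_frame('wrist');cv2.imwrite(f'pics/{n}.png',im[:,:,::-1])
    np.save(f'pics/{n}.npy',np.r_[s['tool_pos'],s['eef_rot']]);print(n,s['time_s'],np.array(s['tool_pos']).round(4),np.array(s['eef_rot']).round(4))
move_pose([.6362,-.1356,.302],tool(-.2025));pause(.2);snap('w_frame')
move_pose([.627,.1945,.198],tool(-.298));pause(.2);snap('w_tray')
E
```

```text
w_frame 2.6417 [ 0.636  -0.1364  0.3019] [-1.5651  0.16   -0.1598]
w_tray 4.1917 [0.6277 0.193  0.1983] [-1.5582  0.235  -0.2362]
```

View pics/w_frame.png

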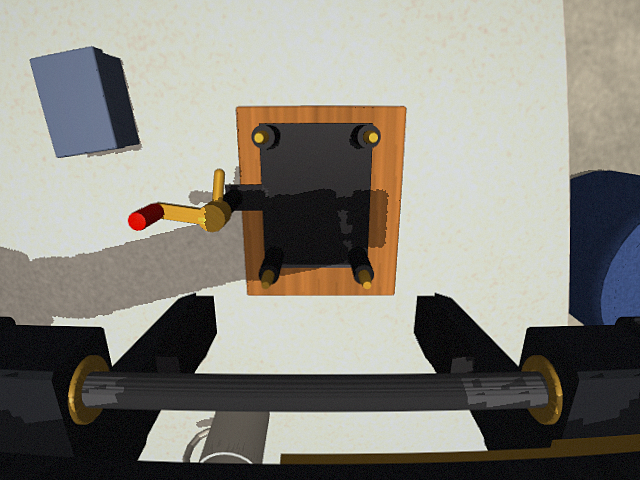

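View pics/w_tray.png

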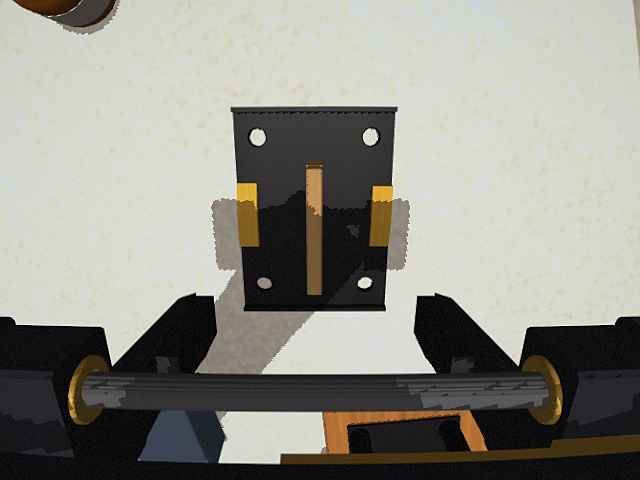

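Both hover views match closely: tips at about (259,138), (373,138), (266,286), (367,286), holes at about (257,137), (371,137), (264,283), (365,283). I'll zoom in for precision.

```bash
python3 - <<'E'
import cv2,numpy as np
for n in ('w_frame','w_tray'):
    im=cv2.imread(f'pics/{n}.png');t=[]
    for (x,y) in [(258,138),(372,138),(265,284),(366,284)]:
        c=cv2.resize(im[y-17:y+17,x-17:x+17],None,fx=11,fy=11,interpolation=cv2.INTER_CUBIC);c=cv2.convertScaleAbs(c,alpha=1.8,beta=10)
        for i in range(2,34,5):
            cv2.putText(c,str(x-17+i),(i*11,9),0,.32,(255,0,255),1);cv2.putText(c,str(y-17+i),(0,i*11+9),0,.32,(255,0,255),1)
            cv2.line(c,(i*11+5,10),(i*11+5,374),(255,0,255),1) ;cv2.line(c,(20,i*11+5),(374,i*11+5),(255,0,255),1)
        t.append(c)
    cv2.imwrite(f'pics/z_{n}.png',cv2.resize(np.vstack([np.hstack(t[:2]),np.hstack(t[2:])]),None,fx=.8,fy=.8))
E
```

```text
(no output)
```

View pics/z_w_frame.png

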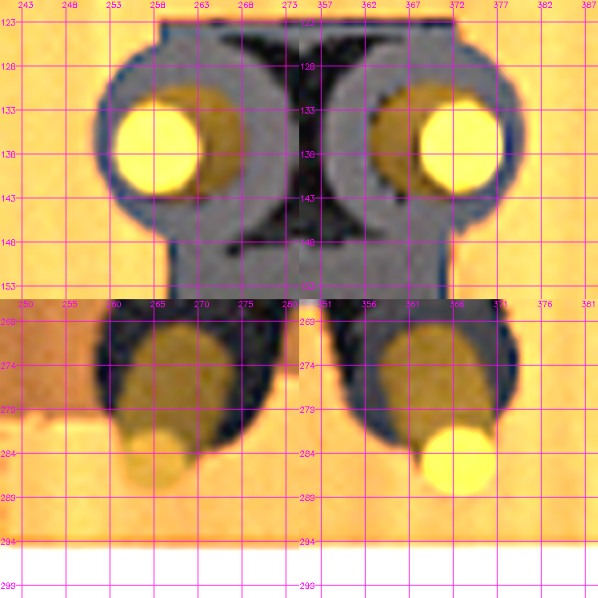

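View pics/z_w_tray.png

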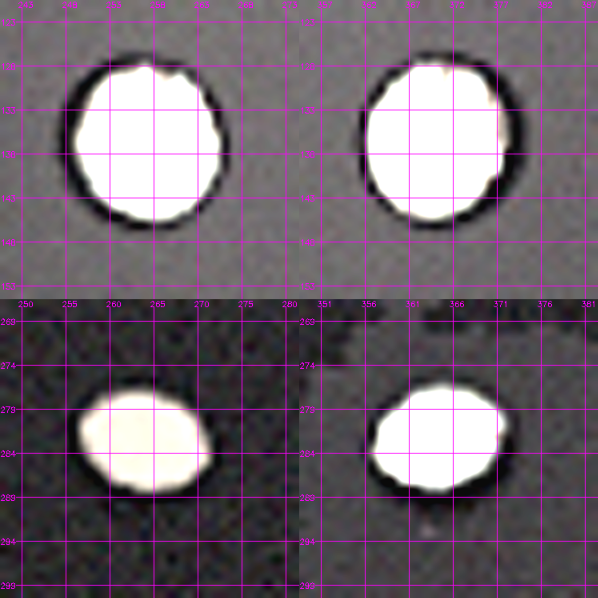

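```bash
python3 - <<'E'
from h import *
O=np.array([(-50,-70),(50,-70),(-50,70),(50,70)])/1000.
def fit(n,uv,z,guess):
    p=np.load(f'pics/{n}.npy');st=dict(tool_pos=p[:3],eef_rot=p[3:])
    print(ray(uv,'wrist',z,st).round(4).tolist())
    def f(v):
        c,s=np.cos(v[2]),np.sin(v[2]);X=np.c_[O@np.array([[c,s],[-s,c]])+v[:2],np.full(4,z)]
        return (proj(X,'wrist',st)-uv).ravel()
    r=least_squares(f,guess);print(n,r.x.round(4),r.fun.round(2));return r.x
print(fit('w_frame',np.array([(258.,137),(372.4,137),(265,284.8),(366.3,284.8)]),.112,[.636,-.136,-.2]))
print(fit('w_tray',np.array([(256.75,136.4),(370.2,136.4),(263.6,283.1),(364,283)]),.008,[.627,.19,-.3]))
E
```

```text
[[0.6008, -0.059, 0.112], [0.6991, -0.0792, 0.112], [0.573, -0.1971, 0.112], [0.6711, -0.2173, 0.112]]
w_frame [ 0.6351 -0.1423 -3.3375] [ 113.71    5.14 -114.23    5.94  101.29    3.22 -100.81    3.85]
[ 0.63514832 -0.14234384 -3.33752015]
[[0.5994, 0.2742, 0.008], [0.6945, 0.2448, 0.008], [0.5585, 0.1406, 0.008], [0.6533, 0.1114, 0.008]]
w_tray [ 0.6251  0.1885 -3.4366] [ 113.24    4.69 -113.7     5.22  100.83    3.93 -100.36    4.46]
[ 0.6251307   0.18854816 -3.43656727]
```

```bash
cat >> h.py <<'E'
def snap(n):
    s=observe();im=grab_frame('wrist');cv2.imwrite(f'pics/{n}.png',im[:,:,::-1])
    np.save(f'pics/{n}.npy',np.r_[s['tool_pos'],s['eef_rot']])
def st(l=''):
    s=observe();print(l,round(s['time_s'],2),np.array(s['tool_pos']).round(4),np.array(s['eef_rot']).round(4),np.array(s['wrist_force']).round(1),np.array(s['wrist_torque']).round(2),round(s['opening'],4))
E
python3 - <<'E'
from h import *
T=tool(-.299)
move_linear([.6264,.1928,.12],T,velocity=.12)
print(move_linear([.6264,.1928,.045],velocity=.08,guard=8));st('down')
grasp(45);st('grasp');snap('g1')
move_linear([.6264,.1928,.10],velocity=.08);pause(.2);st('lift')
move_linear([.6264,.1928,.22],velocity=.15);pause(.2);st('up')
snap('g2');cv2.imwrite('pics/g2s.png',grab_frame('scene')[:,:,::-1])
E
```

```text
False
down 6.12 [0.6269 0.193  0.0456] [-1.5575  0.2339 -0.2354] [ 0.5  0.2 -0.4] [-0.03 -0.07 -0.06] 0.0884
grasp 7.27 [0.6266 0.1928 0.045 ] [-1.5579  0.2345 -0.2349] [ 0.7 -0.5 -0.7] [-0.06 -0.18  0.04] 0.0113
lift 8.36 [0.626  0.1927 0.0994] [-1.5585  0.2354 -0.2338] [ 0.3  0.4 -4.9] [-0.08 -0.02  0.03] 0.0116
up 9.51 [0.6259 0.1926 0.2189] [-1.5588  0.2359 -0.2333] [ 0.2 -0.2 -4.2] [-0.04 -0.07 -0.01] 0.0111
```

View pics/g2.png

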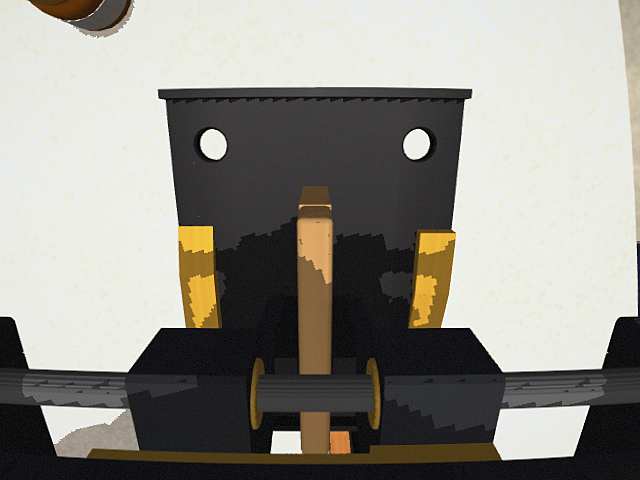

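View pics/g2s.png

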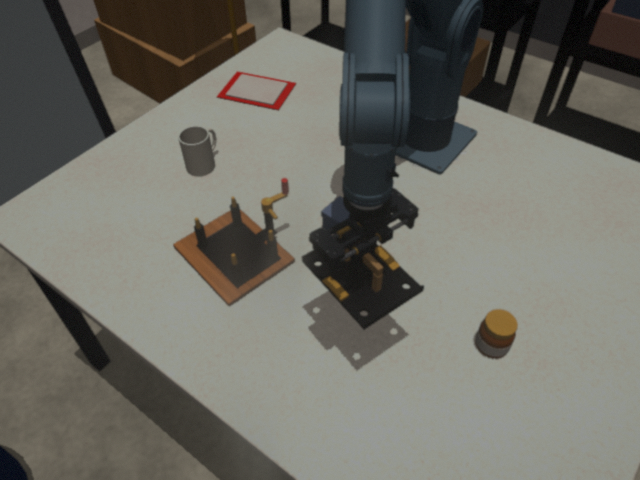

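Tray gripped and level; far holes at about (211,144) and (419,144). Check the in-hand pose, then carry it over the frame.

```bash
python3 - <<'E'
from h import *
p=np.load('pics/g2.npy');s=dict(tool_pos=p[:3],eef_rot=p[3:])
im=cv2.imread('pics/g2.png')
z=p[2]-.045+.008
uv=[(211,144),(419,144)]
X=ray(uv,'wrist',z,s);R=Rn.from_rotvec(p[3:]).as_matrix();print(((X-p[:3])@R).round(4), "want z +.07,x -+.05")
T=tool(-.202)
move_linear([.6360,-.1382,.22],T,velocity=.2)
move_linear([.6360,-.1382,.166],T,velocity=.1);pause(.4);st()
snap('h1');cv2.imwrite('pics/h1s.png',grab_frame('scene')[:,:,::-1]);cv2.imwrite('pics/h1d.png',grab_frame('side')[:,:,::-1])
a=cv2.imread('pics/h1s.png')[150:310,150:360];b=cv2.imread('pics/h1d.png')[110:250,240:410]
cv2.imwrite('pics/h1z.png',cv2.convertScaleAbs(np.hstack([cv2.resize(a,(390,300),interpolation=2),cv2.resize(b,(390,300),interpolation=2)]),alpha=1.6,beta=10))
c=np.hstack([cv2.resize(im_[115:175,x:x+60],None,fx=6,fy=6,interpolation=2) for im_ in [cv2.imread('pics/h1.png')] for x in (181,389)])
cv2.imwrite('pics/h1c.png',cv2.convertScaleAbs(c,alpha=1.8,beta=20))
E
```

```text
[[-0.0506  0.037   0.0699]
 [ 0.0501  0.0369  0.07  ]] want z +.07,x -+.05
 12.51 [ 0.6361 -0.1383  0.1663] [-1.5651  0.1583 -0.159 ] [ 0.2  0.4 -5.7] [-0.05 -0.04  0.01] 0.0114
```

View pics/h1.png

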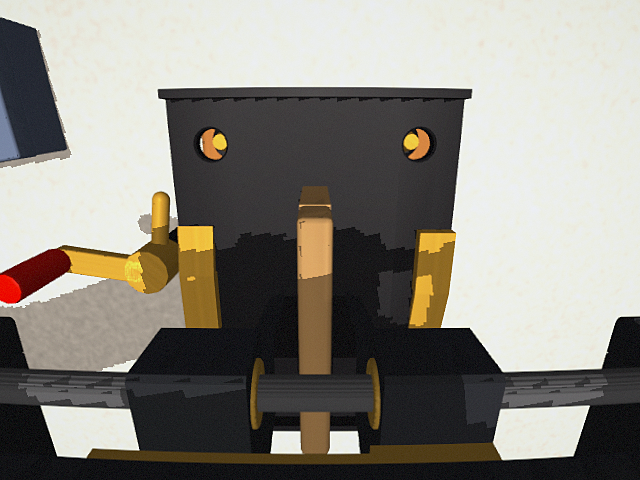

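View pics/h1c.png

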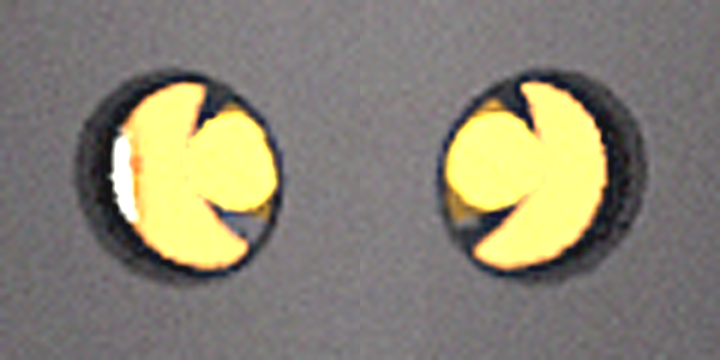

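View pics/h1z.png

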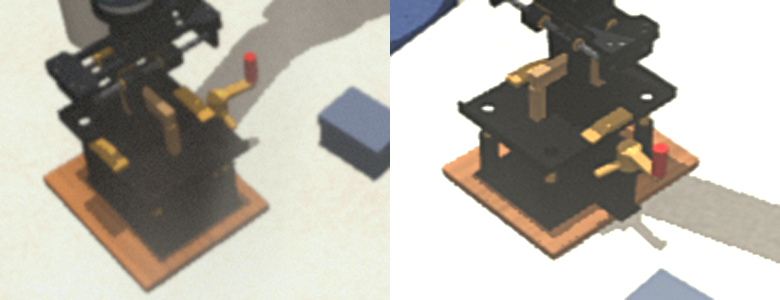

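Tips show symmetrically through both visible holes. I'll compute what perfect alignment would look like here.

```bash
python3 - <<'E'
from h import *
p=np.load('pics/h1.npy');s=dict(tool_pos=p[:3],eef_rot=p[3:])
u=lambda x,y,x0:((x+.5)/6-.5+x0,(y+.5)/6-.5+115)
rim=[u(180,178,181),u(545-360,178,389)];tip=[u(232,160,181),u(492-360,160,389)]
print(rim,tip)
R=Rn.from_rotvec(p[3:]).as_matrix()
a=(ray(rim,'wrist',p[2]-.045+.008,s)-p[:3])@R;b=(ray(tip,'wrist',.112,s)-p[:3])@R
print(a.round(4),b.round(4),(b-a).round(4))
E
```

```text
[(210.58333333333334, 144.25), (419.4166666666667, 144.25)] [(219.25, 141.25), (410.5833333333333, 141.25)]
[[-0.0509  0.037   0.0698]
 [ 0.0503  0.037   0.0699]] [[-0.0508  0.0543  0.0705]
 [ 0.0502  0.0543  0.0706]] [[ 0.      0.0173  0.0007]
 [-0.0001  0.0173  0.0007]]
```

Aligned to within about 0.7 mm; nudge +y by 0.6 mm and lower under guard.

```bash
python3 - <<'E'
from h import *
T=tool(-.202);x,y=.6361,-.1376
move_linear([x,y,.155],T,velocity=.04)
for z in (.148,.142,.136,.1335):
    g=move_linear([x,y,z],T,velocity=.02,guard=10);st((z,g))
    if g: break
else:
    g=move_linear([x,y,.127],T,velocity=.012,guard=8);st(('end',g))
snap('i1')
E
```

```text
(0.148, False) 13.58 [ 0.636  -0.1376  0.1479] [-1.5649  0.1587 -0.1584] [ 0.2 -0.7 -4.8] [-0.01 -0.01 -0.05] 0.011
(0.142, False) 14.03 [ 0.636  -0.1376  0.1418] [-1.5649  0.1588 -0.1582] [ 0.2  0.  -5.2] [-0.07 -0.09  0.09] 0.0113
(0.136, False) 14.48 [ 0.636  -0.1376  0.1358] [-1.5649  0.1589 -0.1583] [ 0.3 -0.4 -5.4] [-0.03 -0.06 -0.02] 0.0115
(0.1335, False) 14.76 [ 0.636  -0.1376  0.1334] [-1.565   0.1588 -0.1584] [-0.4 -0.3 -5.2] [-0.02 -0.08  0.  ] 0.0116
('end', True) 15.16 [ 0.6363 -0.1377  0.1299] [-1.5651  0.1584 -0.1589] [-0.8  0.5  6. ] [-0.09  0.11  0.02] 0.0117
```

View pics/i1.png

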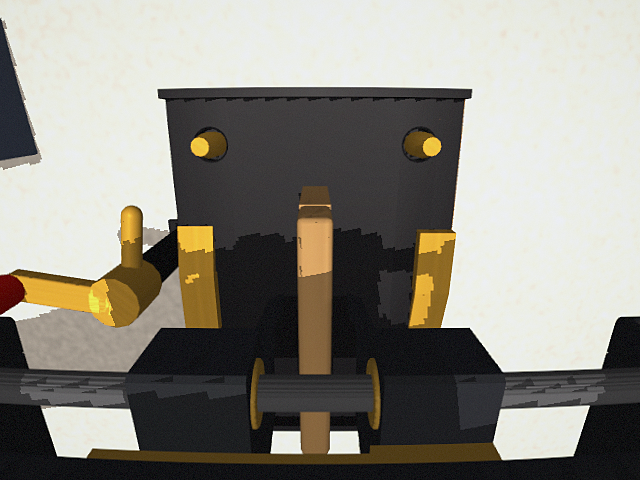

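Contact at TCP z 0.1299, which is exactly home, with spigots standing through the holes. Release, back up, and look at the tray and pin.

```bash
python3 - <<'E'
from h import *
let_go();st('rel')
move_linear([.6361,-.1376,.302],velocity=.15);pause(.2);st('up');snap('j1')
cv2.imwrite('pics/j1d.png',grab_frame('side')[:,:,::-1])
p=.5429,-.1189
for th in (.21,.8,1.571):
    hd=-.2025+np.pi/2-th; a=np.pi-.2025-th
    for k in (0,np.pi): 
        q=inverse_kinematics([p[0]+.05*np.cos(a),p[1]+.05*np.sin(a),.13],tool(hd-k));print(th,k,None if q is None else np.array(q).round(2))
E
```

```text
rel 16.4 [ 0.6346 -0.1375  0.128 ] [-1.5648  0.1611 -0.1559] [ 0.5 -0.2 -0.5] [-0.04 -0.1  -0.  ] 0.0879
up 17.91 [ 0.6358 -0.1376  0.3013] [-1.5647  0.1621 -0.155 ] [-0.1  0.7  0.3] [-0.02 -0.08 -0.03] 0.0884
0.21 0 [ 0.67  0.56 -0.72  1.97  0.51  0.8   0.82]
0.21 3.141592653589793 [ 0.21  0.46 -0.12  1.99  0.08  0.7  -1.95]
0.8 0 [ 0.53  0.55 -0.6   1.93  0.43  0.79  0.26]
0.8 3.141592653589793 [ 0.06  0.47 -0.    1.96  0.    0.71 -2.51]
1.571 0 [ 0.39  0.57 -0.45  1.85  0.34  0.8  -0.44]
1.571 3.141592653589793 [ 0.79  0.8  -1.06  1.83  0.82  1.03  2.33]
```

View pics/j1.png

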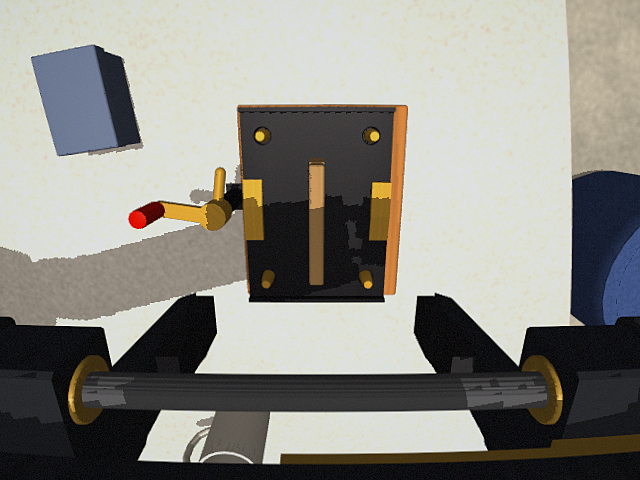

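View pics/j1d.png

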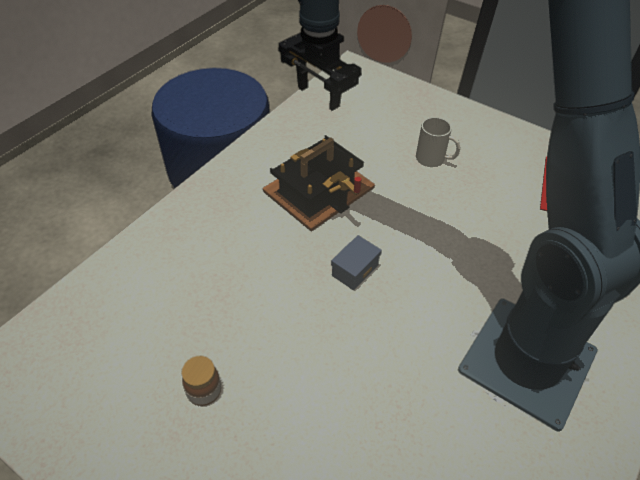

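Tray home, level and square, with all spigots through; cam still open. Pin top at about (137,220). Locating it, then turning.

```bash
python3 - <<'E'
from h import *
p=np.load('pics/j1.npy');s=dict(tool_pos=p[:3],eef_rot=p[3:])
pin=ray([(137.5,220)],'wrist',.162,s)[0]
# cross-check of frame centre
print(pin,ray([(216,217)],'wrist',.122,s))
ax=np.array([.636,-.138])+.095*np.array([-np.cos(.2025),np.sin(.2025)])
d=pin[:2]-ax;print(ax,np.linalg.norm(d),'theta',np.pi-.2025-np.arctan2(d[1],d[0]))
E
```

```text
[ 0.49597169 -0.10242714  0.162     ] [[ 0.54673243 -0.12027079  0.122     ]]
[ 0.54294115 -0.11889371] 0.049772259833615905 theta 0.13469167381946834
```

```bash
cat >> h.py <<'E'
ax=np.array([.543,-.1189])
def pp(th,z,r=.05):
    a=np.pi-.2025-th;return [ax[0]+r*np.cos(a),ax[1]+r*np.sin(a),z],tool(-.2025+np.pi/2-th)
E
python3 - <<'E'
from h import *
P,T=pp(.16,.26);move_pose(P,T)
P,T=pp(.16,.131);print(move_linear(P,T,velocity=.12,guard=8));pause(.1);st('at pin')
grasp(25);pause(.1);st('grip');snap('k1')
E
```

```text
False
at pin 20.5 [ 0.4967 -0.1013  0.1317] [-1.3603 -0.9389  0.9376] [ 0.6 -0.2 -0.4] [ 0.07 -0.15  0.01] 0.088
grip 21.7 [ 0.4963 -0.101   0.131 ] [-1.359  -0.9385  0.9381] [-0.4  0.7 -0.2] [ 0.26 -0.21 -0.02] 0.015
```

View pics/k1.png

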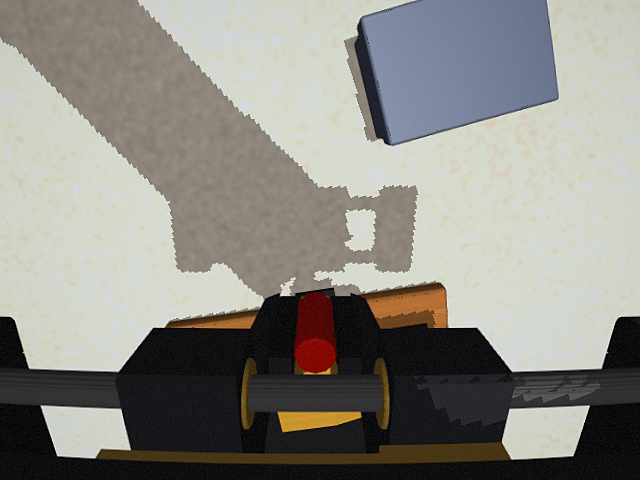

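Pin held between the pads at about (315,335), opening 15 mm. Turning along the arc, with force watched.

```bash
python3 - <<'E'
from h import *
for th in list(np.arange(.3,1.5,.14))+[1.5,1.571]:
    P,T=pp(th,.131);g=move_linear(P,T,velocity=.06)
    s=observe();f=np.array(s['wrist_force']);print(round(th,2),round(s['time_s'],1),f.round(1),np.array(s['tool_pos']).round(4),round(s['opening'],4))
    if np.linalg.norm(f)>30: print('stop');break
pause(.2);st()
snap('l1')
E
```

```text
0.3 22.0 [ 0.   2.3 -0.1] [ 0.4992 -0.0945  0.131 ] 0.0149
0.44 22.3 [-0.3  2.7  1.3] [ 0.5028 -0.0886  0.131 ] 0.015
0.58 22.6 [-1.9  3.9  2.2] [ 0.5073 -0.0832  0.131 ] 0.0153
0.72 22.9 [-1.9  5.1  2.2] [ 0.5125 -0.0785  0.131 ] 0.0152
0.86 23.2 [-2.4  5.1  3.5] [ 0.5184 -0.0745  0.131 ] 0.0153
1.0 23.5 [-2.3  6.4  3.3] [ 0.5249 -0.0714  0.131 ] 0.0151
1.14 23.8 [-1.5  6.3  3.2] [ 0.5317 -0.0692  0.131 ] 0.0152
1.28 24.1 [-1.5  6.6  2.5] [ 0.5386 -0.068   0.131 ] 0.0152
1.42 24.4 [-0.3  6.6  2.5] [ 0.546  -0.0678  0.1311] 0.015
1.5 24.6 [-1.1  7.   2.8] [ 0.5496 -0.0681  0.1311] 0.015
1.57 24.9 [-2.   6.9  3. ] [ 0.5531 -0.0686  0.1311] 0.0154
 25.07 [ 0.553  -0.0686  0.1311] [-1.5636  0.152  -0.1522] [-1.5  7.1  2. ] [ 1.49  0.22 -0.05] 0.0152
```

View pics/l1.png

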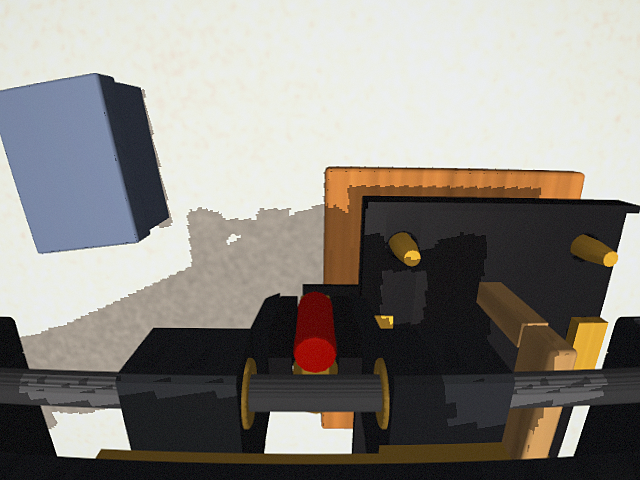

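Cam seems near locked, but the stop isn't felt yet. Push on slightly to find it.

```bash
python3 - <<'E'
from h import *
for th in (1.61,1.65,1.69,1.73):
    P,T=pp(th,.131,.052);T=tool(-.2025);move_linear(P,T,velocity=.03)
    s=observe();f=np.array(s['wrist_force']);print(th,round(s['time_s'],1),f.round(1),np.array(s['tool_pos']).round(4),np.array(s['wrist_torque']).round(2))
    if f[0]<-10: print('stop');break
cv2.imwrite('pics/m.png',cv2.resize(grab_frame('side')[110:250,240:410,::-1],(729,600),interpolation=2))
E
```

```text
1.61 25.4 [-5.4  3.9  7. ] [ 0.5539 -0.0685  0.1309] [ 0.88  1.16 -0.2 ]
1.65 25.6 [-11.2   6.6  13. ] [ 0.5541 -0.0685  0.1308] [ 1.17  2.28 -0.17]
stop
```

View pics/m.png

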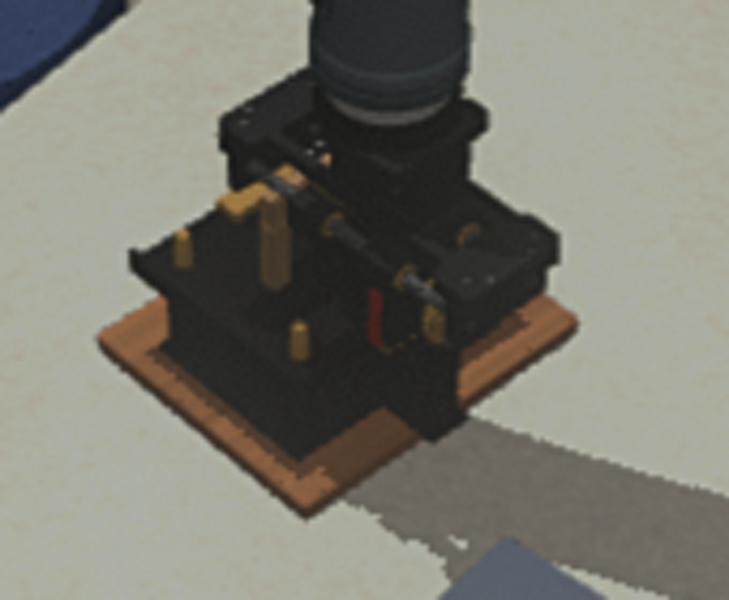

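The tool stalled at about the expected stop position (0.553, -0.070). Relax, release, retreat and look.

```bash
python3 - <<'E'
from h import *
P,T=pp(1.571,.131);move_linear(P,tool(-.2025),velocity=.03);st()
let_go();pause(.1);st('rel')
move_linear([P[0],P[1],.26],velocity=.12)
move_linear([.6361,-.1376,.302],tool(-.2025),velocity=.15);pause(.2);st('up');snap('n1')
cv2.imwrite('pics/n1s.png',grab_frame('scene')[:,:,::-1]);cv2.imwrite('pics/n1d.png',cv2.resize(grab_frame('side')[110:250,240:410,::-1],(729,600),interpolation=2))
E
```

```text
25.98 [ 0.5533 -0.0687  0.1311] [-1.5635  0.1515 -0.1527] [-0.   7.2  1.8] [ 1.37  0.02 -0.14] 0.0152
rel 27.22 [ 0.5531 -0.0699  0.131 ] [-1.5649  0.1589 -0.159 ] [-0.4  0.2 -1.4] [-0.03 -0.12  0.01] 0.0877
up 29.56 [ 0.6357 -0.1371  0.3019] [-1.565   0.1588 -0.1581] [ 0.7  0.4 -0.2] [-0.02 -0.13  0.  ] 0.0883
```

View pics/n1.png

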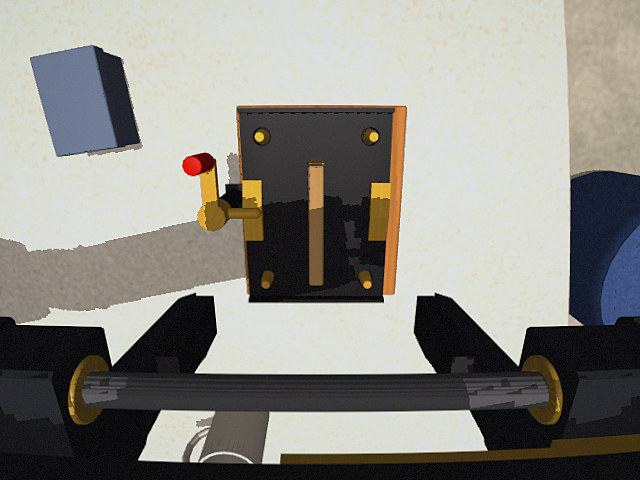

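View pics/n1s.png

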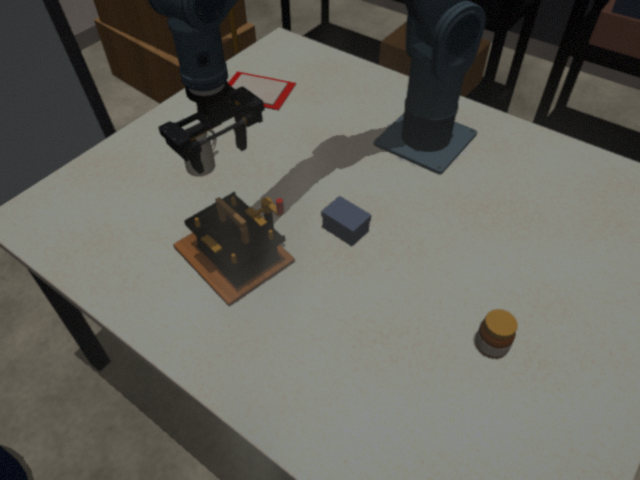

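View pics/n1d.png

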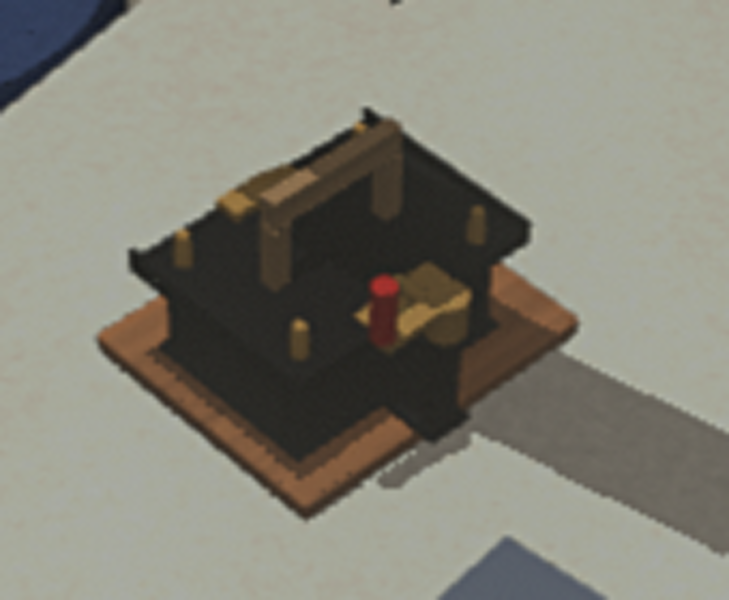

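```bash
python3 - <<'E'
from h import *
p=np.load('pics/n1.npy');s=dict(tool_pos=p[:3],eef_rot=p[3:])
pin=ray([(194,166)],'wrist',.162,s)[0];d=pin[:2]-ax
print(pin,np.linalg.norm(d),'theta',np.pi-.2025-np.arctan2(d[1],d[0]))
st(); close_job()
E
```

```text
[ 0.55420724 -0.07045851  0.162     ] 0.04972102610202872 theta 1.5956523465052848
 29.71 [ 0.6359 -0.1374  0.302 ] [-1.565   0.1588 -0.1587] [-0.7 -0.4  0.1] [ 0.01 -0.14  0.  ] 0.0882
the job is handed in; nothing more can be done
```

The tray is on the stand and locked down by the cam, and I handed the job in at about 30 s of the 72 s allowed. No verdict is reported back.

- **Tray:** I located the tray and post frame with the two fixed cameras and the wrist camera, and lifted the tray by its handle. The two far post tips, seen through their holes, showed about 0.7 mm of offset, which I corrected. I then lowered it slowly under a force guard. The guard stopped it at TCP z 0.1299, matching the shoulder height, with about 11 N of contact. The next pictures showed all four spigots through their holes and the tray level and square, with the cam still open at about 0.15 rad.
- **Cam:** I gripped the red pin and turned it to the stop. Resistance rose to about 11 N in x, and pushing the commanded position further barely moved the pin.
- **Last checks:** The pin measures at about 1.596 rad, against a stop of 1.571, so it is at the stop within measuring error. The tongue lies over the striker, the tray stayed home, and the gripper is clear of everything. The jug, gift box and candle jar appear in the same places as at the start, though the gripper partly hid the jug in the last scene picture.

**Did not match:** The tangential force over the last half of the turn read about 2 N before the stop, not the 8 N you gave. There was also about 7 N of side force on the pin while gripped. The cam held its position after I let go.

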